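# Register and seat the stage plate of a digital microscope

### The arm

A 7-joint arm with a two-finger parallel gripper is mounted at the origin on the work surface. World frame = base frame: x ahead of the robot, y to its left, z up, the work surface at z = 0. Lengths are in m, angles in degrees, forces in N, time in s.
With the tool pointing down it reaches from about 0.425 to 0.875 m from the base axis. Payload 4.7 kg.
Tool frame: the origin (TCP) lies midway between the tips of the shut fingers; the grasp point (between the pads) lies 19 mm behind it; y points along the fingers, z is the direction in which the jaws open and shut, and the axes are right-handed (so a half turn about y gives the same grasp; the last joint's range is limited). The gripper opens to 85 mm and grips with 20 to 120 N. Pads are 22 mm wide; open, the fingers measure 114 mm over their backs; the gripper's body (76 mm by 85 mm) begins 54 mm behind the grasp point. The pads swing forward as they close: fully open they stand 13 mm farther back than shut.
Start: joints at [-68.577, 18.392, -4.016, 83.108, 1.295, 78.541, -3.26], TCP at [0.229, 0.608, 0.231] pointing down, gripper open.
Joint ranges: [-163.93, 163.93], [-17.29, 119.83], [-79.2, 71.16], [3.27, 140.29], [-89.18, 269.18], [5.43, 117.66], [-154.24, 154.24]. Speed limits (degrees/s): [147.25, 147.25, 180, 180, 180, 180, 180].

### API

Orientations are given as a 3x3 rotation matrix whose columns are the frame's x, y, z axes.
In Python, from plant import env gives the robot as it stands.
- The arm moves only by the tool drive_tool, never from a script. Its argument "plan" is a list that holds one entry, the list of rows, each a list of 6 numbers: the shift along the tool's x, y, z scaled (see below), then the turn, a rotation vector about the tool's x, y, z scaled (see below). In form: [[[x, y, z, wx, wy, wz], ...]]. A call has 1 to 12 rows; each row shifts and turns the commanded pose from where the row before left it, along the tool's axes as they then stand; what a row does not reach is not made up. The controller multiplies each number of a shift by 2.5 cm and each number of a turn by 180 degrees. A row lasts 1/12 s, in which the tool goes at most 41.7 mm and 7.16 degrees, less where a joint would pass 70% of its speed; a pose out of reach is approached as far as the arm can. A call with a number of a shift or a turn outside -1 to 1 is refused whole. A call with a gripper value outside its range is refused whole. "grip" is the opening in per cent of the stroke, from 0 (shut) to 100 (fully open), set as the call begins (left out, the last holds). The fingers move at their own pace and stop on an object; "squeeze" is the grip in N (left out, the last holds). Time passes only in rows, so rows that do not move let the fingers close. It gives the time, the measured TCP pose, the force and the opening at its end, in the units of the state.
- env.observe(): the state, without advancing time (a new reading comes with each control period).
- env.grab_frame(name): name is "scene" or "side" or "wrist"; returns the picture (480x640x3 uint8, blue, green, red); there is no depth.
- env.camera_info(name): a dict with "intrinsics" (3x3 intrinsics, pixels), "R" (3x3) and "t" (3): a world point X has camera coordinates R X + t; the wrist camera has in their place "T_tool_cam" (4x4, takes a point from camera to tool coordinates, whose origin is the TCP and whose axes are the tool frame's). Camera axes: x right, y down, z forward; pixel columns grow to the right and rows downward; lengths in m; the calibration is good to about 2 mm. A picture is of the moment at which its call begins: read the wrist's pose just before it. camera_info takes no time and is no camera call.
- env.job_done(): hands the job in, once; it reports no verdict.
Trained networks look in the newest picture that a camera, given by its name, has taken for a name from the list of things; names that differ only in an ending like _2 or _b are one class to them, and where a whole thing is asked for, a point or a joint stands for the part that bears it (a point fixed in the world has none). Each returns a list of dicts, best first, with "conf" (0 to 1); they miss things now and then, are a little off and sometimes report something else, mostly with a low value. They report only what shows in the picture. A call takes as long as a camera call. They do not tell look-alikes from the thing itself.
- env.regions_of(label, camera): "pixels" (480x640 bool, what is visible of it) and "xy" ([column, row] in pixels, amid what is visible of it).
The state is a dict: "time_s": time; "joint_positions": joint angles; "dq": joint speeds; "joint_efforts": joint torques, N m; "eef_pos": TCP position; "tool_rot": TCP orientation; "ft_force": force on the tool from outside, world axes, zero at the start; "moment": the same for the moment, N m; "opening": finger opening in m.
Only numpy, scipy, OpenCV 4.12 (cv2) and the standard library are available. Lean on these libraries where they do the work, as an engineer would, in place of code of your own. Each camera call takes 0.05 s, during which the arm holds its last target. There are 200 camera calls.

### The job

The round black stage plate of the microscope was dropped into its base out of register and stands a few millimetres proud. Without lifting the plate, turn it with your fingertips (push one of its clip posts round) until the notch in its rim is over the locating pin in the base, then press on its middle until it clicks fully home and lies flat on the base. Leave everything else standing where it is.

Things in the scene. Friction and masses are not known exactly. Their poses are not given: they have to be found in the camera images.
- scope_base: The fixed microscope stand: a light enamelled slab 310 x 230 mm, 32 mm high, with a bore for the stage plate. Origin: on the axis of the bore, at table level; z up; its x axis points from the bore to the rear of the slab, y to the left. The slab reaches from x = -100 to 210 mm, y = -115 to 115 mm.
- column (a point): Top centre of the stand's 25 mm column, 250 mm above the table, at x = 170, y = 80 mm of the stand. A boom at 215 mm height runs from it to the stand's left (+y) and carries the black microscope head, swung aside: 47 mm across at most, hanging at x = 165, y = 215 mm, down to 93 mm above the table.
- pin (a point): The locating pin: a steel dowel 9 mm thick lying radially at the front (-x) of the bore, half sunk in the slab, so that its round back rises 4.5 mm above the slab; its inner end is 50 mm from the bore axis. This point: on the pin's centre line, 55 mm from the bore axis, level with the slab's upper face. The plate covers it at the start.
- pin_block (a point): Top centre of the dark steel block that holds the pin: 18 mm (radially) x 24 mm, 8 mm high above the slab, from 67 to 85 mm from the bore axis. It stands just outside the plate's rim and shows where the pin is.
- plate: The stage plate: a loose black aluminium disc, 120 mm across, flange 6 mm thick, with a round spigot below (80 mm across, 11 mm long) in the bore; 0.2 to 0.4 kg. Origin: on its axis at the underside of the flange; z is its axis, its -x axis points to the notch: it is in register when its x axis lies along the stand's.
- plate_top (a point): Centre of the plate's upper face, in a white inlay 36 mm across: the place to press. Spring balls in the bore carry the plate 5 to 6 mm proud (this point 43 to 44 mm above the table); on them it turns either way at a light push and stays put. With the notch over the pin (within about 4 degrees) 5 to 15 N here snap it down, flange on the slab (38 mm above the table); else the pin stops it.
- notch (a point): Middle of the notch in the plate's rim, 55 mm from the plate's axis, at the underside of the flange. The notch is cut through the flange, 14 mm wide at the rim, 12 mm at its floor, 11 mm deep. It must come to lie over pin.
- post_a (a point): Top centre of one of the two equal knurled clip posts on the plate, 12 mm across and 18 mm high above the plate, 45 mm from its axis, a quarter turn from the notch (on the plate's +y side). A thin spring blade runs from the post towards the plate's centre, ending 25 mm from it, no higher than 4 mm above the plate.
- post_b (a point): Top centre of the other clip post, equal, on the plate's -y side.
- pot: Bystander: clear specimen pot with white cap, 30 mm across, 34 mm high, standing on the slab. Origin: centre of its foot.
- dropper: Bystander: amber dropper bottle, 25 mm across, 45 mm high, standing on the slab. Origin: centre of its foot.
- forceps: Bystander: steel forceps, 120 mm long, 8 mm high, lying on the slab behind the plate. Origin: middle, underside.
- cap: Bystander: white screw cap lying open side up on the table, 42 mm across, 14 mm high. Origin: centre of its foot.
- lens: Bystander: hand lens lying on the table, 72 mm across with a 94 mm handle, 14 mm high. Origin: centre of the lens, underside.
- spectacles: Bystander: spectacles, 125 x 140 mm, 41 mm high, open on the table. Origin: middle of the front, underside.
- clampstand: Bystander: chromed round foot of a small clamp stand, 72 mm across, 77 mm high. Origin: centre of its foot.
- pipettejar: Bystander: glass jar with pipettes, 64 mm across, about 110 mm high. Origin: centre of its foot.
Things that resemble listed ones, but are neither listed nor needed, are in the scene too. Leave any purple or yellow look-alike of the plate alone.

How it is judged:
By the outcome, as a careful person would: the job done as asked, in the order asked, and still so for the second after the job is handed in, with the robot touching nothing.
It also fails if it takes over 58 s, if anything falls off the work surface, if the arm or the gripper's body presses on something with over 40 N, if the wrist force passes 120 N, or if a joint passes its speed limit or range.

## Working session

There is one attempt and no reset: what is moved stays moved. The work goes in short steps, Python scripts to look and compute and a tool call to move; the robot and the scene stay as the last step left them, time stands still between calls to the robot, and variables do not carry over. Pictures are saved under pics/ and viewed, about 8 in all and at most 12, crops included, and the job is handed in when it is done.

Besides the shell and the picture viewer there is one more tool, called in YAML: its name, and indented under it one key for each argument. drive_tool: Moves the arm, as the interface text tells. Its arguments: {"type":"object","properties":{"plan":{"type":"array"},"grip":{"type":"number"},"squeeze":{"type":"number"}},"required":["plan"]}

```bash
mkdir -p pics; cat > h.py <<'E'
import numpy as np, cv2
from plant import env
def cam(n):
    c=env.camera_info(n); K=np.array(c["intrinsics"])
    if n=="wrist":
        s=env.observe(); T=np.array(c["T_tool_cam"]); W=np.eye(4); W[:3,:3]=s["tool_rot"]; W[:3,3]=s["eef_pos"]
        M=np.linalg.inv(W@T); return K,M[:3,:3],M[:3,3]
    return K,np.array(c["R"]),np.array(c["t"])
def back(C,uv,z):
    K,R,t=C; d=R.T@np.linalg.solve(K,[uv[0],uv[1],1]); o=-R.T@t
    return o+d*(z-o[2])/d[2]
def proj(C,X):
    K,R,t=C; p=K@(R@np.array(X)+t); return p[:2]/p[2]
E
python3 - <<'E'
from h import *
s=env.observe(); print(s["time_s"],s["eef_pos"],np.round(s["tool_rot"],3).tolist(),s["ft_force"])
for n in ["scene","side"]:
    C=cam(n); cv2.imwrite(f"pics/{n}0.png",env.grab_frame(n)); print(n,-C[1].T@C[2])
    for l,z in [("plate",.04),("plate_top",.0435),("post_a",.0615),("pin_block",.04),("column",.25),("scope_base",.032),("notch",.04),("pot",.05),("dropper",.055)]:
        for r in env.regions_of(l,n)[:4]: print(l,round(r["conf"],2),np.round(r["xy"]),r["pixels"].sum(),back(C,r["xy"],z).round(4))
E
```

```text
0.0 [0.22869318 0.60785307 0.23019693] [[0.936, -0.001, 0.352], [-0.352, -0.002, 0.936], [0.0, -1.0, -0.002]] [ 0.45810611 -0.40017213 -0.28503059]
scene [ 1.58734677 -0.11388729  1.16126154]
plate 0.88 [450. 305.] 1075 [0.7307 0.2614 0.04  ]
plate 0.71 [240. 256.] 1217 [ 0.5126 -0.2309  0.04  ]
plate 0.69 [347. 295.] 9231 [0.6736 0.0243 0.04  ]
plate 0.68 [340. 261.] 1115 [0.5605 0.0207 0.04  ]
plate_top 0.97 [335. 262.] 1130 [0.5649 0.0072 0.0435]
plate_top 0.93 [237. 258.] 1259 [ 0.5228 -0.2373  0.0435]
plate_top 0.85 [448. 305.] 1029 [0.7342 0.2545 0.0435]
post_a 0.93 [337. 258.] 1150 [0.5705 0.0108 0.0615]
post_a 0.9 [446. 304.] 1074 [0.7432 0.246  0.0615]
post_a 0.6 [238. 261.] 1334 [ 0.5498 -0.2324  0.0615]
post_a 0.5 [379. 241.] 152 [0.5239 0.1261 0.0615]
pin_block 0.7 [347. 295.] 9386 [0.6714 0.0244 0.04  ]
column 0.75 [349. 294.] 9451 [0.8412 0.0027 0.25  ]
scope_base 0.87 [346. 294.] 9440 [0.6625 0.0235 0.032 ]
notch 0.71 [449. 304.] 1058 [0.7293 0.2577 0.04  ]
notch 0.68 [341. 260.] 1098 [0.5559 0.023  0.04  ]
notch 0.58 [237. 262.] 1296 [ 0.5319 -0.2378  0.04  ]
notch 0.
[... 480 characters left out ...]
94 -0.2051  0.0435]
plate_top 0.62 [312. 278.] 1392 [0.5576 0.0229 0.0435]
post_a 0.93 [310. 276.] 1317 [0.5591 0.0368 0.0615]
post_a 0.91 [354. 225.] 985 [ 0.4982 -0.1866  0.0615]
post_a 0.67 [227. 339.] 1725 [0.6841 0.2815 0.0615]
pin_block 0.89 [270. 268.] 8804 [0.6699 0.0193 0.04  ]
column 0.6 [273. 272.] 8651 [0.5877 0.2235 0.25  ]
scope_base 0.86 [267. 270.] 8447 [0.6788 0.019  0.032 ]
notch 0.92 [358. 228.] 935 [ 0.4874 -0.2036  0.04  ]
notch 0.82 [307. 280.] 1308 [0.5666 0.0321 0.04  ]
notch 0.68 [226. 341.] 1694 [0.6914 0.2724 0.04  ]
pot 0.71 [315. 307.] 172 [0.5209 0.1211 0.05  ]
pot 0.25 [308. 276.] 1299 [0.5651 0.0266 0.05  ]
dropper 0.69 [307. 243.] 67 [ 0.6031 -0.0871  0.055 ]
```

View pics/scene0.png

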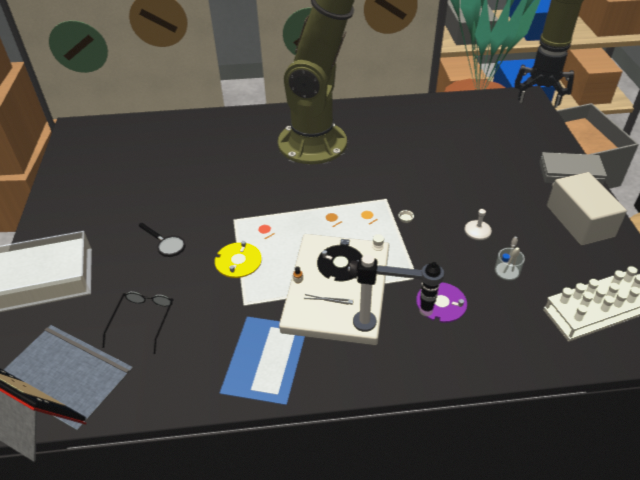

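```bash
python3 - <<'E'
import cv2,numpy as np
a=cv2.imread("pics/scene0.png")[215:375,260:460]; b=cv2.imread("pics/side0.png")[200:360,180:380]
f=lambda i:cv2.resize(i,None,fx=4,fy=4,interpolation=cv2.INTER_CUBIC)
cv2.imwrite("pics/c1.png",f(b)[:600])
cv2.imwrite("pics/c2.png",f(a)[:600])
E
```

```text
(no output)
```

View pics/c1.png

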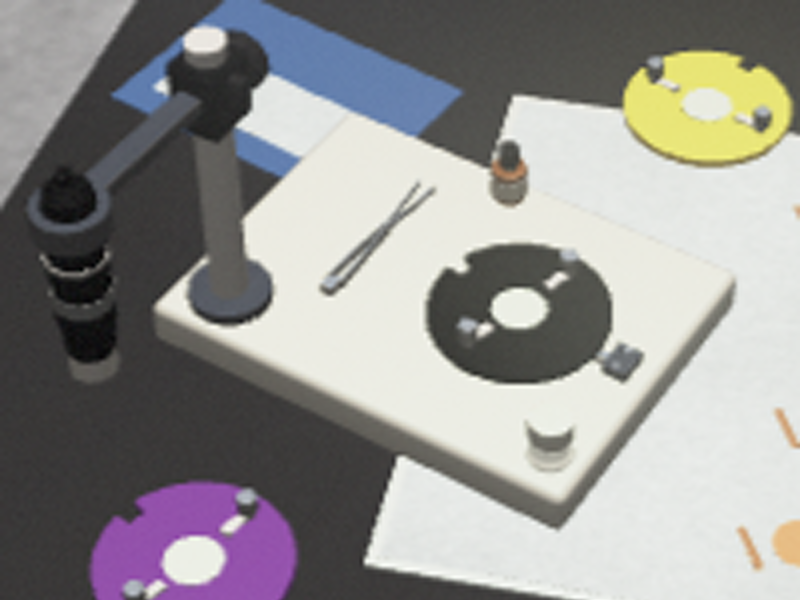

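The side crop shows the black plate in the white base, with its inlay at crop (519,308), notch (460,268), posts (467,327) and (569,255), and pin block (622,360). Look-alikes in the scene picture are yellow (238,260) and purple (441,301). I choose the black one at (341,262), which sits in the stand.

```bash
python3 - <<'E'
from h import *
C=cam("side")
f=lambda u,v,z:back(C,(u/4+180-.375,v/4+200-.375),z)
P={}
for n,u,v,z in [("top",519,308,.0435),("notch",460,268,.0435),("p1",467,325,.0615),("p2",569,253,.0615),("blk",622,353,.04),("coltop",206,36,.25),("cR",735,275,.032),("cF",557,498,.032),("cL",157,310,.032),("cB",350,115,.032),("pot",550,435,.066),("drop",508,145,.077)]:
    P[n]=f(u,v,z); print(n,P[n].round(4))
for n in ["notch","p1","p2","blk","coltop"]:
    d=P[n]-P["top"]; print(n,np.degrees(np.arctan2(d[1],d[0])).round(1),np.hypot(*d[:2]).round(4))
for a,b in [("cR","cF"),("cR","cB"),("cF","cL")]: 
    d=P[b]-P[a]; print(a,b,np.degrees(np.arctan2(d[1],d[0])).round(1),np.hypot(*d[:2]).round(4))
print(env.camera_info("wrist")["T_tool_cam"])
E
```

```text
top [0.5642 0.0217 0.0435]
notch [ 0.611  -0.002   0.0435]
p1 [0.5864 0.0619 0.0615]
p2 [ 0.5424 -0.018   0.0615]
blk [0.492  0.0376 0.04  ]
coltop [0.7479 0.0541 0.25  ]
cR [ 0.4399 -0.0587  0.032 ]
cF [0.5013 0.156  0.032 ]
cL [0.7896 0.0796 0.032 ]
cB [ 0.7334 -0.1356  0.032 ]
pot [0.5113 0.1381 0.066 ]
drop [ 0.6046 -0.0897  0.077 ]
notch -26.8 0.0524
p1 61.1 0.046
p2 -118.8 0.0453
blk 167.6 0.0739
coltop 10.0 0.1866
cR cF 74.0 0.2232
cR cB -14.7 0.3034
cF cL -14.8 0.2983
[[-1.70037555e-04  9.47736432e-01  3.19054269e-01 -8.08472872e-02]
 [ 7.08090271e-04 -3.19054079e-01  9.47736247e-01 -1.43089593e-01]
 [ 9.99999735e-01  3.87069978e-04 -6.16831771e-04 -1.04573656e-03]
 [ 0.00000000e+00  0.00000000e+00  0.00000000e+00  1.00000000e+00]]
```

drive_tool:
  plan:
    - [[0.867,0,-0.718,0,0,0],[0.867,0,-0.718,0,0,0],[0.867,0,-0.718,0,0,0],[0.867,0,-0.718,0,0,0],[0.867,0,-0.718,0,0,0],[0.867,0,-0.718,0,0,0],[0.867,0,-0.718,0,0,0],[0.867,0,-0.718,0,0,0],[0.867,0,-0.718,0,0,0],[0.867,0,-0.718,0,0,0],[0.867,0,-0.718,0,0,0],[0.867,0,-0.718,0,0,0]]
  grip: 100

```text
time_s: 2.0
eef_pos: [0.3971, 0.3139, 0.2316]
tool_rot: [[0.936, 0.0, 0.352], [-0.352, 0.001, 0.936], [0.0, -1.0, 0.001]]
ft_force: [0.5, 0.7, -0.4]
opening: 0.0853
```

drive_tool:
  plan:
    - [[0.867,0,-0.718,0,0,0],[0.867,0,-0.718,0,0,0],[0.867,0,-0.718,0,0,0],[0.867,0,-0.718,0,0,0],[0.867,0,-0.718,0,0,0],[0.867,0,-0.718,0,0,0],[0.867,0,-0.718,0,0,0],[0.867,0,-0.718,0,0,0],[0.867,0,-0.718,0,0,0],[0.867,0,-0.718,0,0,0],[0.867,0,-0.718,0,0,0],[0.867,0,-0.718,0,0,0]]

```text
time_s: 3.0
eef_pos: [0.5647, 0.0208, 0.2316]
tool_rot: [[0.936, 0.001, 0.352], [-0.352, 0.0, 0.936], [0.0, -1.0, 0.001]]
ft_force: [0.5, 0.4, 0.0]
opening: 0.0857
```

drive_tool:
  plan:
    - [[0,0,0,0,-0.037,0],[0,0,0,0,-0.037,0],[0,0,0,0,-0.037,0],[0,0,0,0,-0.037,0],[0,0,0,0,0,0],[0,0,0,0,0,0],[0,0,0,0,0,0]]

```text
time_s: 3.58
eef_pos: [0.5641, 0.022, 0.2314]
tool_rot: [[0.995, 0.0, -0.102], [0.102, 0.0, 0.995], [0.0, -1.0, 0.0]]
ft_force: [-0.4, -0.2, -0.6]
opening: 0.0854
```

```bash
cat > look.py <<'E'
from h import *
import sys
s=env.observe(); C=cam("wrist"); cv2.imwrite(f"pics/{sys.argv[1]}.png",env.grab_frame("wrist"))
np.savez(f"pics/{sys.argv[1]}.npz",K=C[0],R=C[1],t=C[2])
z=np.array(s["tool_rot"])[:,2]
print(s["time_s"],np.round(s["eef_pos"],4),"zyaw",np.degrees(np.arctan2(z[1],z[0])),z,"j",np.round(s["joint_positions"],1),"f",np.round(s["ft_force"],2),s["opening"])
E
python3 look.py w1
```

```text
3.5833 [0.5641 0.022  0.2314] zyaw 95.86675031961863 [-1.02215277e-01  9.94762299e-01  8.07504898e-05] j [-27.3   8.1  24.8  96.5  -3.5  76.2  93.9] f [-0.35 -0.21 -0.64] 0.08537876975864507
```

View pics/w1.png

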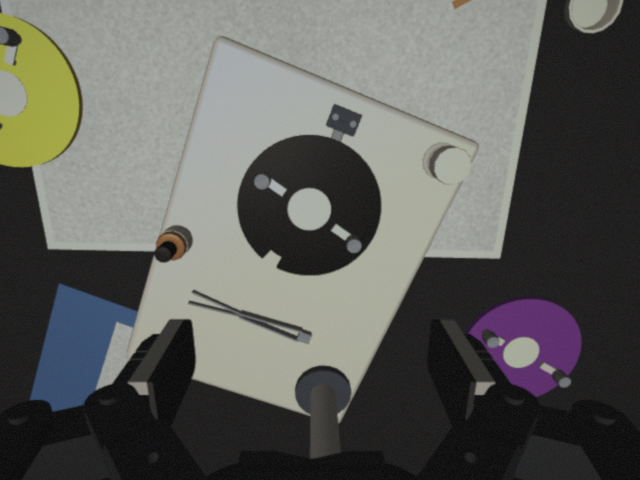

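The wrist view shows the inlay at (309,209), posts (262,182) and (354,246), the notch mouth at (271,260), the pin block at (344,121) and the column at (322,430).

```bash
cat > meas.py <<'E'
from h import *
def m(f,D):
    d=np.load(f"pics/{f}.npz"); C=(d["K"],d["R"],d["t"]); P={n:back(C,uv,z) for n,(uv,z) in D.items()}
    for n,p in P.items():
        q=p-P["top"]; print(n,p.round(4),np.degrees(np.arctan2(q[1],q[0])).round(1),np.hypot(*q[:2]).round(4))
    return C
E
python3 - <<'E'
from meas import *
im=cv2.imread("pics/w1.png"); g=cv2.cvtColor(im,cv2.COLOR_BGR2GRAY)
n,l,st,ce=cv2.connectedComponentsWithStats((g[180:235,280:340]>140).astype(np.uint8)); print(st[1:],ce[1:]+[280,180])
m("w1",{"top":((309,209),.0435),"pa":((262,182),.0615),"pb":((354,246),.0615),"notch":((271,260),.0435),"blk":((343.5,121),.04),"c1":((219,38),.032),"c2":((477,146),.032)})
E
```

```text
[[   0    5    6   11   40]
 [   8    9   43   41 1386]
 [  52   45    8   10   56]] [[281.75       190.1       ]
 [308.8989899  208.75324675]
 [336.21428571 229.5       ]]
top [0.567  0.0188 0.0435] 0.0 0.0
pa [ 0.5448 -0.0197  0.0615] -119.9 0.0445
pb [0.5894 0.0579 0.0615] 60.1 0.0451
notch [ 0.6157 -0.0094  0.0435] -30.1 0.0563
blk [0.4943 0.0387 0.04  ] 164.7 0.0754
c1 [ 0.4443 -0.0622  0.032 ] -146.6 0.1471
c2 [0.5029 0.1507 0.032 ] 115.9 0.1466
```

drive_tool:
  plan:
    - [[0.07,0.7,-0.09,0,0,0],[0,0.7,0,0,0,0],[0,0.7,0,0,0,0],[0,0.7,0,0,0,0],[0,0.7,0,0,0,0],[0,0.7,0,0,0,0],[0,0.7,0,0,0,0],[0,0.7,0,0,0,0],[0,0.7,0,0,0,0],[0,0.7,0,0,0,0],[0,0.65,0,0,0,0],[0,0,0,0,0,0]]

```text
time_s: 4.63
eef_pos: [0.5634, 0.02, 0.0369]
tool_rot: [[0.995, -0.006, -0.104], [0.104, -0.001, 0.995], [-0.006, -1.0, -0.0]]
ft_force: [-0.1, 1.0, -0.6]
opening: 0.0855
```

drive_tool:
  plan:
    - [[0,0,0,0,0.025,0],[0,0,0,0,0.025,0],[0,0,0,0,0.025,0],[0,0,0,0,0.025,0],[0,0,0,0,0.025,0],[0,0,0,0,0.025,0],[0,0,0,0,0.025,0],[0,0,0,0,0.025,0],[0,0,0,0,0,0]]

```text
time_s: 5.38
eef_pos: [0.5666, 0.0201, 0.041]
tool_rot: [[0.865, 0.001, 0.502], [-0.502, 0.0, 0.865], [0.001, -1.0, 0.001]]
ft_force: [-0.6, 0.4, 1.0]
opening: 0.0857
```

```bash
python3 look.py w2; python3 -c "
from h import *
print(env.observe()['moment'])
a=cv2.imread('pics/w2.png');b=env.grab_frame('side')[220:320,260:380]
cv2.imwrite('pics/s2.png',np.hstack([cv2.resize(a,(400,300)),cv2.resize(b,(360,300),interpolation=2)]))"
```

```text
5.3833 [0.5666 0.0201 0.041 ] zyaw 59.87411765682665 [5.01901386e-01 8.64924582e-01 6.83001542e-04] j [-30.2  19.7  29.7 107.7 -11.7  55.4  64.6] f [-0.6   0.43  0.96] 0.08568860649148483
[-0.02116297  0.01436092 -0.00795911]
```

View pics/s2.png

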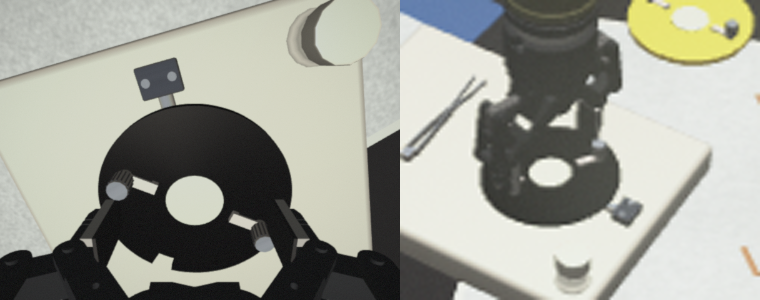

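The left half shows the posts at (119,188) and (263,240), the inlay at (194,200) and the pads just outside them; the side view shows the tips over the plate.

```bash
python3 - <<'E'
from meas import *
k=1.6
C=m("w2",{"top":((194*k,200*k),.0435),"p1":((119*k,191*k),.0615),"p2":((263*k,243*k),.0615),"notch":((150*k,258*k),.0435),"blk":((160*k,79*k),.04)})
s=env.observe(); R=np.array(s["tool_rot"]);p=np.array(s["eef_pos"])
for y in (0,-.013):
  for z in (.043,-.043): print(y,z,proj(C,p+R@[0,y,z])/k)
E
```

```text
top [0.5655 0.0194 0.0435] 0.0 0.0
p1 [ 0.5317 -0.0074  0.0615] -141.5 0.0431
p2 [0.6008 0.045  0.0615] 35.8 0.0436
notch [ 0.5889 -0.0286  0.0435] -64.0 0.0535
blk [0.4936 0.0398 0.04  ] 164.2 0.0747
0 0.043 [264.17670541 198.56883042]
0 -0.043 [128.06074889 199.03328451]
-0.013 0.043 [269.92103367 209.68763484]
-0.013 -0.043 [122.56092447 210.17658834]
```

drive_tool:
  plan:
    - [[0,0,0,0,0.02,0],[0,0,0,0,0.034,0],[0,0,0,0,0.034,0],[0,0,0,0,0.034,0],[0,0,0,0,0.034,0],[0,0,0,0,0.034,0],[0,0,0,0,0.034,0],[0,0,0,0,0.034,0],[0,0,0,0,0.034,0],[0,0,0,0,0.034,0],[0,0,0,0,0.034,0],[0,0,0,0,0.034,0]]

```text
time_s: 6.48
eef_pos: [0.5662, 0.0197, 0.0406]
tool_rot: [[-0.192, 0.0, 0.981], [-0.981, -0.0, -0.192], [0.0, -1.0, 0.0]]
ft_force: [0.6, 0.3, 1.2]
opening: 0.0855
```

drive_tool:
  plan:
    - [[0,0,0,0,0.034,0],[0,0,0,0,0.034,0],[0,0,0,0,0.034,0],[0,0,0,0,0.034,0],[0,0,0,0,0.034,0],[0,0,0,0,0.034,0],[0,0,0,0,0.03,0],[0,0,0,0,0.025,0],[0,0,0,0,0.02,0],[0,0,0,0,0.015,0],[0,0,0,0,0.01,0],[0,0,0,0,0,0]]

```text
time_s: 7.48
eef_pos: [0.5664, 0.0203, 0.0404]
tool_rot: [[-0.91, 0.001, 0.414], [-0.414, 0.0, -0.91], [-0.001, -1.0, -0.0]]
ft_force: [-1.3, -0.7, -0.5]
opening: 0.0855
```

```bash
python3 look.py w3; python3 -c "
from h import *
b=env.grab_frame('side')[220:320,260:380]; a=cv2.imread('pics/w3.png')
cv2.imwrite('pics/s3.png',np.hstack([cv2.resize(a,(440,330)),cv2.resize(b,(360,330),interpolation=2)]))"
```

```text
7.4833 [0.5664 0.0203 0.0404] zyaw -65.55455523169954 [ 4.13826617e-01 -9.10355713e-01 -8.33703159e-05] j [-49.6  26.6  54.5 108.3 -25.5  58.1 -49.6] f [-1.27 -0.72 -0.54] 0.08554778149378384
```

View pics/s3.png

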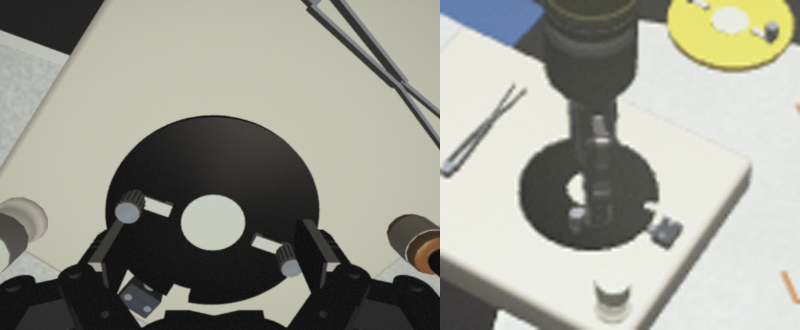

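The posts are at (129,206) and (290,264) with the inlay at (213,222). The notch in the side view (650,207) is nearly at the pin block (665,232).

```bash
python3 - <<'E'
from meas import *
k=640/440
m("w3",{"top":((213*k,222*k),.0435),"p1":((129*k,212*k),.0615),"p2":((290*k,267*k),.0615),"notch":((177*k,291*k),.0435),"blk":((141*k,297*k),.04)})
C=cam("side"); f=lambda u,v,z:back(C,((u-440)/3+260,v/3.3+220),z)
a=f(650,207,.0435)-[.566,.0198,0]; b=f(665,228,.04)-[.566,.0198,0]
for d in(a,b): print(np.degrees(np.arctan2(d[1],d[0])),np.hypot(*d[:2]))
E
```

```text
top [0.5679 0.0197 0.0435] 0.0 0.0
p1 [0.5655 0.0633 0.0615] 93.1 0.0437
p2 [ 0.5698 -0.0236  0.0615] -87.5 0.0433
notch [0.5147 0.02   0.0435] 179.6 0.0532
blk [0.4976 0.0383 0.04  ] 165.1 0.0727
172.63473414595134 0.05832179923254248
163.67533010318317 0.0779080844091906
```

drive_tool:
  plan:
    - [[0,0,0,0,0.025,0],[0,0,0,0,0.025,0],[0,0,0,0,0.018,0],[0,0,0,0,0.01,0],[0,0,0,0,0,0],[0,0,0,0,-0.03,0],[0,-0.6,0,0,0,0],[0,-0.8,0,0,0,0],[0,-0.8,0,0,0,0],[0,-0.8,0,0,0,0],[0,-0.8,0,0,0,0],[0,0,0,0,0,0]]

```text
time_s: 8.58
eef_pos: [0.5689, 0.0194, 0.14]
tool_rot: [[-0.963, 0.007, 0.27], [-0.27, 0.002, -0.963], [-0.007, -1.0, -0.0]]
ft_force: [0.8, -0.1, 0.2]
opening: 0.0849
```

```bash
sleep 0; python3 look.py w4
```

```text
8.5833 [0.5689 0.0194 0.14  ] zyaw -74.3425625519843 [ 2.69885229e-01 -9.62892498e-01 -3.39484033e-05] j [-56.7  20.1  62.5 103.6 -19.4  67.6 -62.6] f [ 0.83 -0.07  0.23] 0.08486481175350523
```

View pics/w4.png

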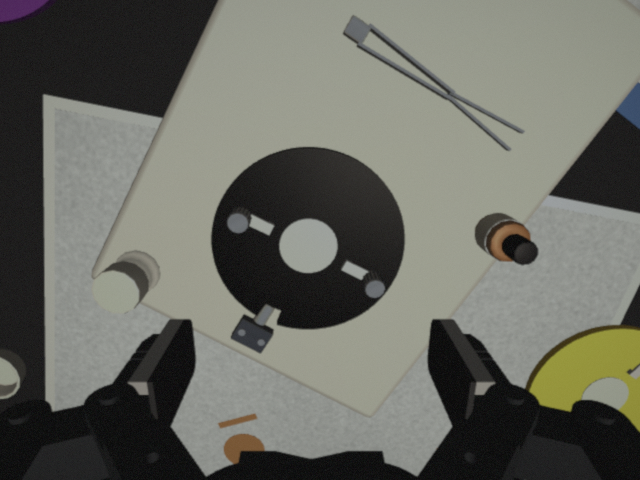

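The notch is now near the pin: block at (252,333), pin about (265,315), posts (238,222) and (374,288), inlay (308,246). I'll zoom in.

```bash
python3 - <<'E'
from meas import *
im=cv2.imread("pics/w4.png"); c=im[285:355,215:305]; cv2.imwrite("pics/z4.png",np.clip(cv2.resize(c,None,fx=7,fy=7,interpolation=2)*1.4,0,255).astype(np.uint8))
m("w4",{"top":((308.3,246),.0435),"p1":((237.5,221.5),.0615),"p2":((374.5,287.5),.0615),"notch":((269,313),.0435),"blk":((252.5,332.5),.04)})
E
```

```text
top [0.5676 0.0191 0.0435] 0.0 0.0
p1 [0.5768 0.063  0.0615] 78.0 0.0448
p2 [ 0.559  -0.0242  0.0615] -101.1 0.0442
notch [0.5158 0.0315 0.0435] 166.5 0.0532
blk [0.4965 0.0386 0.04  ] 164.7 0.0736
```

View pics/z4.png

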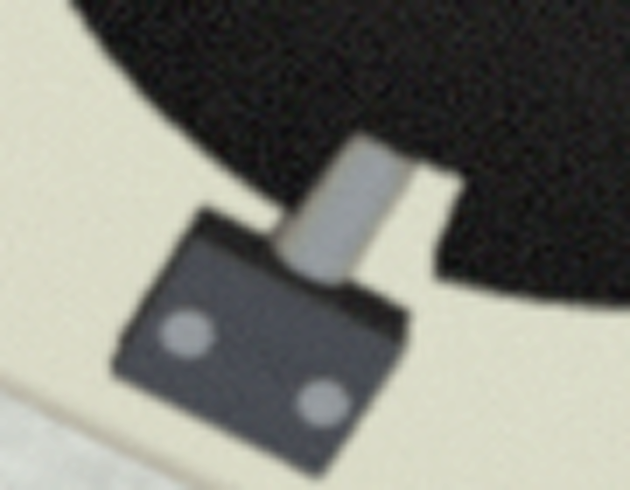

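The pin shows in the notch but against its left flank. The posts say the plate needs about 3.6° more clockwise, and the picture agrees on direction.

drive_tool:
  plan:
    - [[0,0,0,0,0,0],[0,0.8,0,0,0,0],[0,0.8,0,0,0,0],[0,0.8,0,0,0,0],[0,0.8,0,0,0,0],[0,0.6,0,0,0,0],[0,0,0,0,0,0],[0,0,0,0,0.02,0],[0,0,0,0,0.014,0],[0,0,0,0,0.01,0],[0,0,0,0,0.006,0],[0,0,0,0,0,0]]

```text
time_s: 9.63
eef_pos: [0.5663, 0.0199, 0.0405]
tool_rot: [[-0.993, 0.0, 0.117], [-0.117, -0.0, -0.993], [-0.0, -1.0, 0.0]]
ft_force: [-0.7, 0.2, 0.3]
opening: 0.0854
```

drive_tool:
  plan:
    - [[0,0,0,0,0,0],[0,0,0,0,-0.03,0],[0,-0.6,0,0,0,0],[0,-0.8,0,0,0,0],[0,-0.8,0,0,0,0],[0,-0.8,0,0,0,0],[0,-0.8,0,0,0,0],[0,0,0,0,0,0],[0,0,0,0,0,0],[0,0,0,0,0,0]]

```text
time_s: 10.47
eef_pos: [0.5658, 0.0202, 0.1352]
tool_rot: [[-0.978, -0.0, 0.21], [-0.21, 0.001, -0.978], [-0.0, -1.0, -0.001]]
ft_force: [0.6, 1.2, -0.2]
opening: 0.0854
```

```bash
python3 look.py w5; python3 - <<'E'
from h import *
im=cv2.imread("pics/w5.png"); cv2.imwrite("pics/z5.png",np.clip(cv2.resize(im[195:355,205:405],None,fx=4,fy=4,interpolation=2)[:600]*1.4,0,255).astype(np.uint8))
E
```

```text
10.4667 [0.5658 0.0202 0.1352] zyaw -77.90161982557875 [ 2.09590858e-01 -9.77788877e-01 -7.64035814e-04] j [-57.3  20.8  63.3 103.9 -20.1  67.7 -65.6] f [ 0.59  1.21 -0.15] 0.08542596429125417
```

View pics/z5.png

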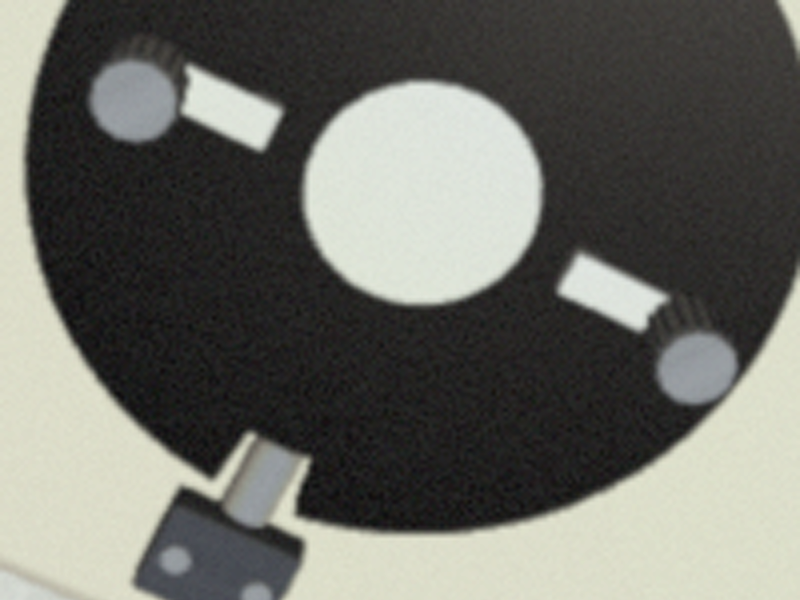

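The pin is now centred in the notch, with light gaps on both sides. I'll shut the fingers, come down over the inlay and press.

drive_tool:
  plan:
    - [[0,0,0,0,0,0],[0,0,0,0,0,0],[0,0,0,0,0,0],[0,0,0,0,0,0],[0,0,0,0,0,0],[0,0,0,0,0,0],[-0.06,0.7,0.04,0,0,0],[0,0.8,0,0,0,0],[0,0.8,0,0,0,0],[0,0.6,0,0,0,0],[0,0.4,0,0,0,0],[0,0,0,0,0,0]]
  grip: 0
  squeeze: 20

```text
time_s: 11.52
eef_pos: [0.5663, 0.0193, 0.0506]
tool_rot: [[-0.978, -0.003, 0.21], [-0.21, -0.001, -0.978], [0.003, -1.0, 0.0]]
ft_force: [-0.6, 0.1, -0.2]
opening: 0.0004
```

drive_tool:
  plan:
    - [[0,0.04,0,0,0,0],[0,0.04,0,0,0,0],[0,0.04,0,0,0,0],[0,0.04,0,0,0,0],[0,0.04,0,0,0,0],[0,0.04,0,0,0,0],[0,0.04,0,0,0,0],[0,0,0,0,0,0]]

```text
time_s: 12.18
eef_pos: [0.5676, 0.0194, 0.0454]
tool_rot: [[-0.978, -0.0, 0.211], [-0.211, 0.0, -0.978], [0.0, -1.0, -0.0]]
ft_force: [0.2, -1.0, 0.1]
opening: 0.0002
```

drive_tool:
  plan:
    - [[0,0.04,0,0,0,0],[0,0.04,0,0,0,0],[0,0.04,0,0,0,0],[0,0.04,0,0,0,0],[0,0,0,0,0,0]]

```text
time_s: 12.6
eef_pos: [0.5678, 0.0191, 0.0422]
tool_rot: [[-0.978, -0.0, 0.21], [-0.21, 0.0, -0.978], [0.0, -1.0, -0.0]]
ft_force: [-2.0, -0.4, 6.5]
opening: -0.0001
```

drive_tool:
  plan:
    - [[0,0.04,0,0,0,0],[0,0.04,0,0,0,0],[0,0,0,0,0,0]]

```text
time_s: 12.85
eef_pos: [0.5681, 0.0192, 0.0398]
tool_rot: [[-0.978, 0.001, 0.21], [-0.21, 0.0, -0.978], [-0.001, -1.0, -0.0]]
ft_force: [0.5, 0.1, -0.2]
opening: 0.0001
```

The force dropped from 6.5 N to 0, which suggests it snapped. I'll follow down to confirm it is seated.

drive_tool:
  plan:
    - [[0,0.04,0,0,0,0],[0,0.04,0,0,0,0],[0,0.04,0,0,0,0],[0,0,0,0,0,0]]

```text
time_s: 13.18
eef_pos: [0.5678, 0.0194, 0.0381]
tool_rot: [[-0.978, -0.001, 0.21], [-0.21, 0.001, -0.978], [0.0, -1.0, -0.002]]
ft_force: [-5.7, 0.0, 16.1]
opening: -0.0003
```

It stops firmly at 38.1 mm with 16 N, which is home. I'll lift clear and check.

drive_tool:
  plan:
    - [[0,-0.1,0,0,0,0],[0,-0.5,0,0,0,0],[0,-0.8,0,0,0,0],[0,-0.8,0,0,0,0],[0,-0.8,0,0,0,0],[0,-0.8,0,0,0,0],[0,0,0,0,0,0],[0,0,0,0,0,0],[0,0,0,0,0,0]]

```text
time_s: 13.93
eef_pos: [0.5673, 0.0196, 0.1311]
tool_rot: [[-0.978, -0.001, 0.211], [-0.211, 0.0, -0.978], [0.001, -1.0, -0.0]]
ft_force: [-0.7, -0.0, -0.2]
opening: 0.0001
```

```bash
python3 look.py w6; python3 - <<'E'
from h import *
a=cv2.imread("pics/w6.png")[150:390,160:460]; b=env.grab_frame("side")[210:310,260:360]
cv2.imwrite("pics/z6.png",np.hstack([cv2.resize(a,(450,360)),cv2.resize(b,(350,360),interpolation=2)]))
E
```

```text
13.9333 [0.5673 0.0196 0.1311] zyaw -77.83675236753992 [ 2.10697767e-01 -9.77551142e-01 -4.64658610e-04] j [-56.8  21.4  63.  103.9 -20.6  67.4 -65.1] f [-0.7  -0.01 -0.2 ] 0.0001457940984881739
```

View pics/z6.png

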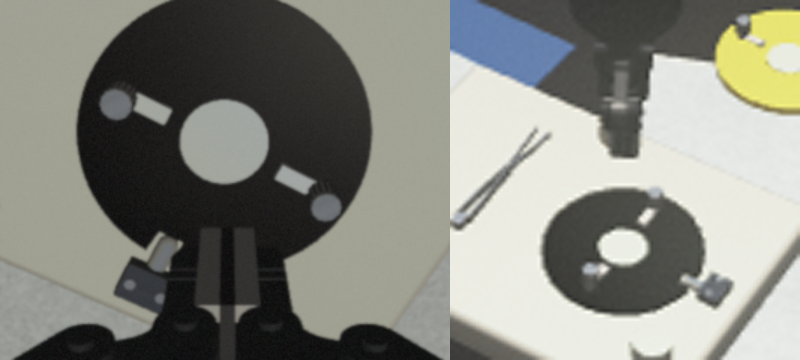

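The pin sits in the notch at left (160,250), the plate lies flat in both views, the gripper is clear and the forceps are undisturbed. Handing in.

```bash
python3 -c "
from plant import env
print(env.job_done())"
```

```text
the job is handed in; nothing more can be done
None
```

The black stage plate is turned into register and pressed home, and I handed the job in at about 14 s of the 58 s allowed.

- **Turning:** I turned it about 165° clockwise with the open fingertips against both clip posts. After that the pin still sat against one side of the notch, so I turned it 3.6° more. A close look then showed the pin centred in the notch.
- **Pressing:** I pressed on the inlay with shut fingers. The force rose to at least 6.5 N and dropped to zero as it snapped down. The plate then stopped firmly at 38.1 mm with 16 N on it, against 38 mm expected when home.
- **Last checks:** Wrist and side views show the pin in the notch and the plate flat on the base, with the gripper clear. The forceps and the yellow plate look undisturbed, and I saw no sign of contact with anything else. I did not check the other bystanders one by one after the final press.
- **Disagreements:** Estimates of the notch angle differed by up to about 10° midway, when the fingers partly hid it. Close looks with the gripper raised settled this before I pressed.

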